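# Slide a parts box over the rack lip and home against the sprung stop

## Task

Put the loose parts box away in the free lane of the stock rack: lift its leading (far) end and rest it on the rack's front lip with the tail still on the counter, then from the tail end slide it over the lip, keeping it nearly level and always partly supported, never carried clear. Lower the tail gently behind the lip so that the box lies flat in the lane, press it back until its sprung rubber stop gives partly (without driving the stop to its end or ramming the rack), then let go and leave it resting against the stop. Leave the other stock where it is.

Things in the scene. Friction and masses are not known exactly. Their poses are not given: they have to be found in the camera images.
- parts_box: The loose lidded frosted-plastic parts box to put away, 0.5 to 0.95 kg (it slides under several N), on the counter in front of the rack: 180 long (x) x 130 wide (y) x 85 high; its grey lid is the top 10 mm, level with the end walls and 3 mm proud of the sides. A grey moulded loop handle stands out from the middle of each end. Origin: centre of the underside; x points to the leading end (towards the rack), z up.
- box_lead_handle (a point): Middle of the leading-end handle, 62 mm above the underside and 24 mm out from the end wall. The handle is a level loop 50 wide (y), 54 deep (x), 14 high; its two 10 mm thick straight side legs have flat outer faces 50 mm apart: grip across them (fingers closing along the box's y).
- box_tail_handle (a point): Middle of the same kind of handle at the tail end (nearest the robot).
- box_lead_edge (a point): Middle of the bottom edge of the leading end (90 mm ahead of the box origin).
- box_tail_edge (a point): Middle of the bottom edge of the tail end (90 mm behind the box origin).
- rack: Fixed grey steel stock rack on the counter. Origin: counter level, on the front face of its lip, on the centre line of the free lane; x points into the lane, z up. The lip is 6 mm thick, its rounded top 22 mm above the counter; the flat deck behind it is 10 mm above the counter.
- lane_deck (a point): Point on the deck (10 mm above the counter) on the free lane's centre line, 100 mm behind the lip's front face. The lane is 151 mm wide between low side guides that begin 60 mm behind the lip's front face and stand 47 mm above the counter.
- buffer (a joint): Free lane's adjustable back stop: rubber-faced plate 80 wide, top 44 mm above the counter, meeting the box's end wall below the handle. Its setting is not measured: the relaxed face is 200 to 218 mm behind the lip's front face (14 to 32 mm to spare for the box). Value: how far the face is pressed back on its springs, m: 0 relaxed, 5 N per mm, hard end at 4.5 mm (22 N).
- neighbour_box: A second box of the same kind, already in the next lane of the rack, on the left (+y) of the free lane. Leave it. Origin: centre of the underside.
- guidance_display: Black display 190 wide on a round foot, 210 high, on the counter at the left. Leave it. Origin: centre of the foot.
- carton: Closed cardboard carton 150 x 110 x 90 on the counter at the right. Leave it. Origin: centre of the underside.
- antenna: White dome antenna, 136 across, 57 high, on the counter at the right front. Leave it. Origin: centre of the underside.

How it is judged (in metres and radians):
On the way, in this order (a step that is already met when the one before it is completed fails the run):
1. the leading end rests on the rack's lip, its bottom edge past the lip, with the tail still on the counter (x of box_lead_edge in the frame of rack above 0.008 m and x of box_tail_edge in the frame of rack below -0.06 m and height (world z) of box_lead_edge above 0.018 m and height (world z) of box_tail_edge below 0.006 m and contact force between parts_box and rack above 0.5 N), for 0.2 s.
2. the box lies flat behind the lip and presses the sprung stop in by at least 0.6 mm (3 N) (x of box_tail_edge in the frame of rack above 0.006 m and height (world z) of each of box_tail_edge, box_lead_edge below 0.014 m and value of joint buffer above 0.0006 m), for 0.2 s.
At the end, for the whole second after the job is handed in: The box lies flat on the deck of the free lane, wholly behind the lip (both bottom edges under 13 mm above the counter, tilt under 0.03 rad, in line with the lane to 0.08 rad), still touching the sprung stop (pressed at least 0.1 mm), at rest and released (x of box_tail_edge in the frame of rack above 0.006 m and height (world z) of each of box_tail_edge, box_lead_edge below 0.013 m and angle between parts_box's own z axis and vertical below 0.03 rad and angle between the x axis of parts_box and the x axis of rack, either way round below 0.08 rad and value of joint buffer above 0.0001 m and linear speed of parts_box below 0.01 m/s).
It fails at once if the sprung stop is pressed in more than 3.4 mm (17 N, driven towards its end) (value of joint buffer above 0.0034 m).
It fails at once if the box and the rack meet with more than 40 N (rammed or dropped) (contact force between parts_box and rack above 40 N).
It fails at once if the box is tipped more than 20 degrees (angle between parts_box's own z axis and vertical above 0.35 rad).
It fails at once if the box is carried clear: both its bottom edges more than 36 mm above the counter (height (world z) of each of box_lead_edge, box_tail_edge above 0.036 m).
It fails at once if the neighbouring box, the display, the carton or the antenna is moved more than 20 mm (distance of any of neighbour_box, guidance_display, carton, antenna from where it was at the start of the episode above 0.02 m).
It also fails if it takes over 72 s, if anything falls off the work surface, if the arm or the gripper's body presses on something with over 40 N, if the wrist force passes 120 N, or if a joint passes its speed limit or range.

## Robot

A 6-joint arm with a two-finger parallel gripper is mounted at the origin on the work surface. World frame = base frame: x ahead of the robot, y to its left, z up, the work surface at z = 0. Lengths are in mm, angles in rad, forces in N, time in s.
With the tool pointing down it reaches from about 300 to 775 mm from the base axis. Payload 14.6 kg.
Tool frame: the origin (TCP) lies at the very end of the fingers, on their centre line; the grasp point (between the pads) lies 19 mm behind it (grip_point_offset is the distance from the TCP to the grasp point, in mm); z points along the fingers, y is the line along which they close (so a half turn about z gives the same grasp; the last joint's range is limited). The gripper opens to 94 mm and grips with 3 to 60 N. Pads are 16 mm wide; open, the fingers measure 119 mm over their backs; the gripper's body (75 mm by 177 mm) begins 78 mm behind the grasp point.
Start: joints at [1.183, 0.3, 1.521, -0, 1.321, -0.067], TCP at [173.426, 521.932, 205.446] pointing down, gripper open.
Joint ranges: [-3.03, 3.03], [-0.79, 2.21], [0.23, 2.52], [-1.04, 4.18], [0, 3.07], [-2.55, 2.55]. Speed limits (rad/s): [2.22, 2.22, 2.57, 3.14, 3.14, 3.14].

## Interface

Orientations are given as [roll, pitch, yaw] about the fixed x, y, z axes, in that order (R = Rz(yaw) Ry(pitch) Rx(roll)).
In Python, from cell import read_state, camera, camera_info, sign_off, grip_point_offset gives the robot as it stands.
- The arm moves only by the shell command python3 -m handwheel 'ROWS' [FORCE]. ROWS is text: rows parted by semicolons, each of 5 numbers parted by spaces: the shift along the world's x, y, z in units of 40 mm (1.0 is 40 mm), then the turn about the world's z in units of 5 degrees (1.0 is 5 degrees), then the closure, from 0 (fully open) to 1 (shut). In form: dx dy dz yaw gripper; .... A call has 1 to 12 rows; each row shifts and turns the commanded pose from where the row before left it; what a row does not reach is not made up. A row lasts 1/12 s, in which the tool goes at most 41.7 mm and 7.16 degrees, less where a joint would pass 70% of its speed; a pose out of reach is approached as far as the arm can. A call is refused whole if a number of a shift passes 1 or a number of a turn 1, either way. A call with a gripper value outside its range is refused whole. The fingers move at their own pace and stop on an object; FORCE is the grip in N (left out, the last holds). Time passes only in rows, so rows that do not move let the fingers close. It gives the time, the measured TCP pose, the force, the opening and the grip force at its end, in the units of the state.
- read_state(): the state, without advancing time (a new reading comes with each control period).
- camera(name): name is "scene" or "top" or "wrist"; returns (picture, depth): 420x560x3 uint8, red, green, blue; 420x560 float32, mm along the optical axis (not along the pixel's ray), 0 where there is no reading.
- camera_info(name): a dict with "intrinsics" (3x3 intrinsics, pixels), "world_from_camera" (4x4, takes a point from camera to world coordinates). Camera axes: x right, y down, z forward; pixel columns grow to the right and rows downward; lengths in mm; the calibration is good to about 2 mm. The wrist camera is an equidistant fisheye: a pixel r from the principal point sees the ray r / f radians off the axis. A picture is of the moment at which its call begins: read the wrist's pose just before it. camera_info takes no time and is no camera call; for the wrist camera it gives the pose at the moment of the call.
- sign_off(): hands the job in; it is judged then, once.
The state is a dict: "clock": time; "joints": joint angles; "qd": joint speeds; "effort": joint torques, N m; "eef_pos": TCP position; "eef_rot": TCP orientation; "wrist_force": force on the tool from outside, world axes, zero at the start; "moment": the same for the moment, N m; "finger_gap": finger opening in mm; "finger_force": force on a finger pad.
Only numpy, scipy, OpenCV 4.12 (cv2) and the standard library are available. Lean on these libraries where they do the work, as an engineer would, in place of code of your own. Each camera call takes 0.05 s, during which the arm holds its last target. There are 200 camera calls.

## Working session

There is one attempt and no reset: what is moved stays moved. The work goes in short steps, Python scripts to look and compute and a shell command to move; the robot and the scene stay as the last step left them, time stands still between calls to the robot, and variables do not carry over. Pictures are saved under pics/ and viewed, at most 10 in all, crops included, and the job is handed in when it is done.

```bash
mkdir -p pics; python3 - <<'E'
from cell import *
import cv2,numpy as np
print(read_state(),grip_point_offset)
for n in("scene","top"):
    im,d=camera(n);np.savez(n,im=im,d=d);cv2.imwrite(f"pics/{n}0.png",im[:,:,::-1]);i=camera_info(n);print(n,i)
    print((d>0).mean())
E
```

```text
{'clock': 0.0, 'joints': array([ 1.18337895e+00,  3.00462568e-01,  1.52158347e+00, -9.47797413e-06,
        1.32067448e+00, -6.65999669e-02]), 'qd': array([ 0.00084402,  0.00016178,  0.00217189, -0.00061406,  0.00066183,
        0.00254971]), 'effort': array([ 8.45510949e-04, -5.31803906e+01, -3.52753866e+01,  7.08937598e-02,
        2.42470315e-02, -5.97136454e-05]), 'eef_pos': array([173.34600502, 521.69740991, 204.88999475]), 'eef_rot': array([-3.14046669e+00, -6.58997292e-05,  2.82077756e+00]), 'wrist_force': array([-0.05024252, -0.74434396,  0.71118225]), 'moment': array([0.00442254, 0.01500831, 0.01023495]), 'finger_force': 0.0, 'finger_gap': 94.25483019197478} 18.8
scene {'intrinsics': array([[415.03193693,   0.        , 274.64695754],
       [  0.        , 415.03193693, 208.83663477],
       [  0.        ,   0.        ,   1.        ]]), 'world_from_camera': array([[ 2.38850025e-01,  7.17094194e-01, -6.54772161e-01,
         1.28165390e+03],
       [ 9.71028448e-01, -1.81500455e-01,  1.55439179e-01,
        -1.19627392e+02],
       [-7.37691267e-03, -6.72929047e-01, -7.39670250e-01,
         8.61261980e+02],
       [ 0.00000000e+00,  0.00000000e+00,  0.00000000e+00,
         1.00000000e+00]])}
0.9959863945578231
top {'intrinsics': array([[420.90077657,   0.        , 278.3771256 ],
       [  0.        , 420.90077657, 210.553287  ],
       [  0.        ,   0.        ,   1.        ]]), 'world_from_camera': array([[ 1.08396073e-01, -9.68305872e-01,  2.25020067e-01,
         3.16972564e+02],
       [-9.94103221e-01, -1.06268170e-01,  2.15838190e-02,
         2.40838886e+01],
       [ 3.01273202e-03, -2.26032775e-01, -9.74115039e-01,
         1.19692963e+03],
       [ 0.00000000e+00,  0.00000000e+00,  0.00000000e+00,
         1.00000000e+00]])}
0.9960544217687075
```

View pics/top0.png

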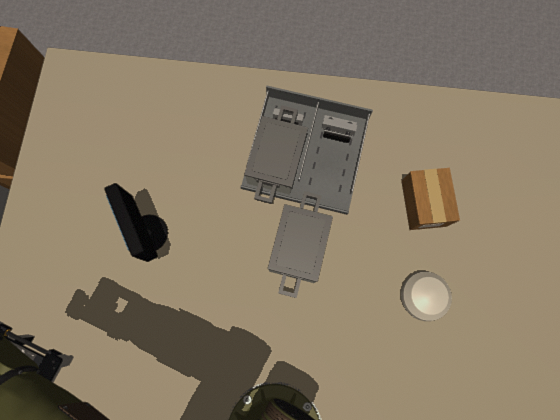

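View pics/scene0.png

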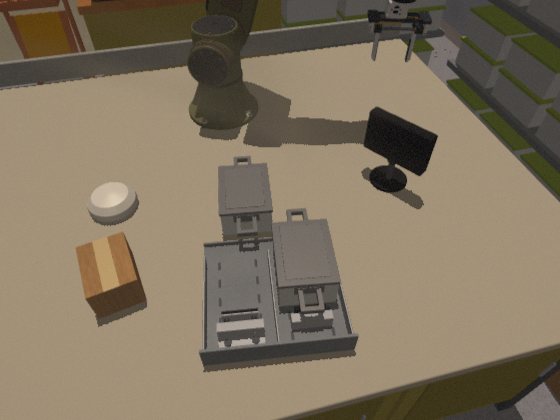

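The top view shows the loose box's lid at about (300,243), its lead handle at (310,203) and tail handle at (290,287). The free lane is around (335,160), its stop at (340,125) and the lip from about (243,190) to (350,210). I'll measure with the depth image next.

```bash
cat > h.py <<'E'
import numpy as np,cv2
from cell import *
def cloud(n,d):
    i=camera_info(n);K=i["intrinsics"];T=i["world_from_camera"]
    v,u=np.mgrid[:420,:560]
    P=np.stack([(u-K[0,2])/K[0,0]*d,(v-K[1,2])/K[1,1]*d,d],-1)
    return P@T[:3,:3].T+T[:3,3]
def biggest(m,k=1):
    n,l,s,c=cv2.connectedComponentsWithStats(m.astype(np.uint8))
    o=np.argsort(-s[1:,4])[:k]+1
    return [l==j for j in o]
E
python3 - <<'E'
from h import *
for n in("top","scene"):
    P=cloud(n,np.load(n+".npz")["d"]);z=P[...,2];x=P[...,0];y=P[...,1]
    t=(x>330)&(x<800)&(abs(y)<200)
    print(n,"counter z",np.median(z[(x>350)&(x<450)&(abs(y+60)<60)&(z<30)]))
    for m in biggest(t&(abs(z-84)<7),2):
        r=cv2.minAreaRect(P[m][:,:2].astype(np.float32));print("lid",m.sum(),r,np.median(z[m]))
    for m in biggest(t&(abs(z-63)<9),6):
        if m.sum()>20: print("hnd",m.sum(),P[m].mean(0),P[m].min(0)[:2],P[m].max(0)[:2])
    for m in biggest(t&(abs(z-10)<4.5),3):
        r=cv2.minAreaRect(P[m][:,:2].astype(np.float32));print("deck",m.sum(),r,cv2.boxPoints(r).round().tolist(),np.median(z[m]))
    m=biggest(t&(z>16)&(z<28),4)
    for q in m: 
        r=cv2.minAreaRect(P[q][:,:2].astype(np.float32));print("lip/low",q.sum(),r,cv2.boxPoints(r).round().tolist())
    m=biggest(t&(z>36)&(z<52),5)
    for q in m: 
        r=cv2.minAreaRect(P[q][:,:2].astype(np.float32));print("guide",q.sum(),r,cv2.boxPoints(r).round().tolist())
E
```

```text
top counter z 0.8075455613841314
lid 3412 ((495.025634765625, -18.6317138671875), (136.17942810058594, 185.1481475830078), 81.73944854736328) 86.22794047533478
lid 216 ((625.1688232421875, 85.24961853027344), (120.39096069335938, 56.397491455078125), 81.03820037841797) 80.64597505242318
hnd 172 [374.75761832  -1.29927978  68.95486018] [350.59450914 -28.5846405 ] [411.70051686  29.28116279]
hnd 151 [619.26539167 -37.51119943  68.52875824] [586.6374323  -63.57958074] [640.70215569  -8.8385857 ]
hnd 24 [645.80222852  40.77708102  63.37748672] [643.02587298  23.28031647] [648.89295536  60.29489228]
hnd 22 [660.7231682  135.59783568  63.41105794] [654.70105737 115.088567  ] [664.03273904 150.06759162]
deck 2913 ((714.33251953125, -50.13261413574219), (222.22434997558594, 188.0022735595703), 85.44795227050781) [[612.0, -153.0], [799.0, -168.0], [817.0, 53.0], [629.0, 68.0]] 10.511621047907283
deck 70 ((660.95556640625, 148.6530303955078), (54.55156707763672, 26.607662200927734), 54.44540023803711) [[634.0, 134.0], [656.0, 119.0], [688.0, 163.0], [666.0, 179.0]] 10.477029994015993
deck 45 (
[... 3704 characters left out ...]
.0], [665.0, -148.0]]
guide 77 ((742.0361328125, -4.4954376220703125), (4.041252613067627, 111.77093505859375), 82.18123626708984) [[686.0, 1.0], [797.0, -14.0], [798.0, -10.0], [687.0, 5.0]]
guide 68 ((579.45751953125, -75.4139633178711), (38.63203811645508, 6.148252487182617), 83.23677062988281) [[574.0, -94.0], [580.0, -95.0], [585.0, -57.0], [579.0, -56.0]]
guide 55 ((591.85107421875, 15.311807632446289), (36.76878356933594, 4.220771312713623), 83.52025604248047) [[588.0, -3.0], [592.0, -3.0], [596.0, 33.0], [592.0, 34.0]]
guide 36 ((585.6015625, -29.810943603515625), (28.987661361694336, 4.547584056854248), 79.82958984375) [[581.0, -44.0], [585.0, -44.0], [590.0, -16.0], [586.0, -15.0]]
```

```bash
python3 -m handwheel '0.4 -0.5 0 0.2 0;0.54 -0.69 0 0.2 0;0.54 -0.69 0 0.2 0;0.54 -0.69 0 0.2 0;0.54 -0.69 0 0.2 0;0.54 -0.69 0 0.2 0;0.54 -0.69 0 0.2 0;0.54 -0.69 0 0.2 0;0.54 -0.69 0 0.2 0;0.54 -0.69 0 0.2 0;0.54 -0.69 0 0 0;0.54 -0.69 0 0 0' 20; python3 -m handwheel '0.54 -0.69 0 0 0;0.54 -0.69 0 0 0;0.54 -0.69 0 0 0;0.54 -0.69 0 0 0;0.54 -0.69 0 0 0;0.54 -0.69 0 0 0;0.54 -0.69 0 0 0;0.4 -0.5 0 0 0;0.3 -0.4 0 0 0;0 0 0 0 0;0 0 0 0 0'; python3 - <<'E'
from h import *
s=read_state();i=camera_info("wrist")
im,d=camera("wrist");np.savez("w1",im=im,d=d);cv2.imwrite("pics/w1.png",im[:,:,::-1])
print(s["eef_pos"],s["eef_rot"],s["wrist_force"],i)
# buffer from the scene clouds, in rack frame
a=np.radians(-7.8);R=np.array([[np.cos(a),np.sin(a)],[-np.sin(a),np.cos(a)]])
for n in("top","scene"):
    P=cloud(n,np.load(n+".npz")["d"]).reshape(-1,3);q=(P[:,:2]-[615,-66])@R.T
    m=(abs(q[:,1])<35)&(q[:,0]>150)&(q[:,0]<290)&(P[:,2]>20)
    for x in range(190,260,4):
        k=m&(abs(q[:,0]-x)<2)
        if k.any():print(n,x,k.sum(),P[k,2].max().round(1),end=" | ")
    k=(abs(q[:,1])<85)&(abs(q[:,0]-3)<15)&(P[:,2]>17)&(P[:,2]<26);print("\nlip x",q[k,0].min(),np.median(q[k,0]),q[k,0].max())
E
```

```text
clock: 1.1
eef_pos: [427.7, 196.7, 205.4]
eef_rot: [-3.142, -0.0, 2.995]
wrist_force: [0.9, 0.4, 0.1]
finger_gap: 94.0
finger_force: 0.0
clock: 2.02
eef_pos: [606.1, -31.3, 204.6]
eef_rot: [3.141, -0.001, 2.994]
wrist_force: [-0.8, 0.4, -1.0]
finger_gap: 94.1
finger_force: 0.0
[606.06853953 -31.2620243  204.64034939] [ 3.14149758e+00 -1.30460171e-03  2.99402962e+00] [-0.8052929   0.43200717 -0.99158836] {'intrinsics': array([[325.1922621 ,   0.        , 279.17944743],
       [  0.        , 325.1922621 , 213.49260318],
       [  0.        ,   0.        ,   1.        ]]), 'world_from_camera': array([[ 1.47347413e-01,  9.59394545e-01,  2.40522031e-01,
         5.37213459e+02],
       [ 9.89084700e-01, -1.42815306e-01, -3.62663097e-02,
        -1.99579800e+01],
       [-4.43472242e-04,  2.43240408e-01, -9.69965931e-01,
         3.83138094e+02],
       [ 0.00000000e+00,  0.00000000e+00,  0.00000000e+00,
         1.00000000e+00]])}
top 210 17 46.0 | top 214 91 47.6 | top 218 31 50.1 | top 222 27 48.2 | top 226 2 41.0 | top 230 5 36.3 | top 234 9 36.1 | top 238 21 49.3 | top 242 90 49.6 | top 246 33 50.8 | top 250 27 51.8 | top 254 29 51.9 | top 258 26 50.9 | 
lip x -0.9019637082877957 2.453326129561261 6.323078106813437
scene 210 1 41.4 | scene 214 27 47.6 | scene 218 58 48.6 | scene 222 124 48.2 | scene 226 97 46.8 | scene 230 14 36.3 | scene 234 9 35.9 | scene 238 1 43.3 | scene 242 36 49.6 | scene 246 60 50.2 | scene 250 60 50.7 | scene 254 51 49.9 | scene 258 77 50.5 | 
lip x -0.3648406704869225 5.487730272692847 9.421886817405976
```

View pics/w1.png

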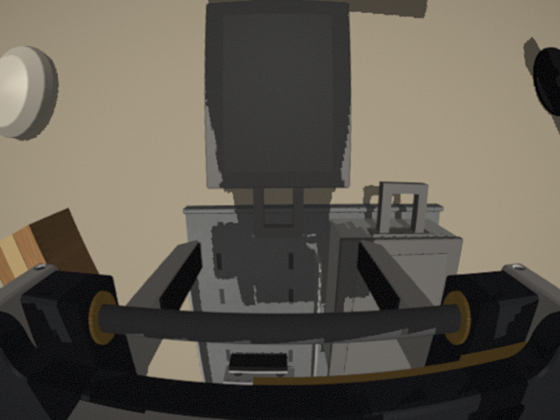

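The wrist view shows the lead handle (legs near columns 255 and 302, rows 187–235) centred between the fingers at about column 278. The stop's face is about 212 mm behind the lip. I'll descend and grip.

```bash
python3 -m handwheel '0.06 -0.04 -0.5 0 0;0 0 -0.9 0 0;0 0 -0.9 0 0;0 0 -0.7 0 0;0 0 -0.5 0 0;0 0 -0.3 0 0;0 0 -0.24 0 0;0 0 0 0 0;0 0 0 0 0' 25; python3 -m handwheel '0 0 0 0 0.3;0 0 0 0 0.6;0 0 0 0 0.8;0 0 0 0 0.8;0 0 0 0 0.8;0 0 0 0 0.8;0 0 0 0 0.8;0 0 0 0 0.8'
```

```text
clock: 2.82
eef_pos: [608.9, -32.2, 44.7]
eef_rot: [3.142, 0.001, 2.996]
wrist_force: [-0.1, -0.0, 0.4]
finger_gap: 93.8
finger_force: 0.0
clock: 3.48
eef_pos: [608.7, -32.5, 43.9]
eef_rot: [-3.141, 0.0, 2.995]
wrist_force: [-1.0, -0.1, 0.7]
finger_gap: 49.7
finger_force: 25.0
```

```bash
python3 -m handwheel '0 0 0.1 0 0.8;0 0 0.15 0 0.8;0 0 0.15 0 0.8;0 0 0.15 0 0.8;0 0 0.15 0 0.8;0 0 0.13 0 0.8;0 0 0 0 0.8;0 0 0 0 0.8' 35; python3 -m handwheel '0.1 -0.08 0 0.03 0.8;0.13 -0.1 0 0.03 0.8;0.13 -0.1 0 0.03 0.8;0.13 -0.1 0 0.03 0.8;0.13 -0.1 0 0 0.8;0.13 -0.1 0 0 0.8;0.13 -0.1 0 0 0.8;0.13 -0.1 0 0 0.8;0.13 -0.1 0 0 0.8;0.13 -0.1 0 0 0.8;0 0 0 0 0.8;0 0 0 0 0.8'; python3 - <<'E'
from h import *
im,d=camera("scene");cv2.imwrite("pics/s2.png",im[100:380,130:400,::-1].repeat(2,0).repeat(2,1))
E
```

```text
clock: 4.15
eef_pos: [609.3, -32.6, 77.8]
eef_rot: [3.142, 0.002, 2.995]
wrist_force: [2.3, -0.8, -2.5]
finger_gap: 49.7
finger_force: 35.0
clock: 5.15
eef_pos: [660.2, -72.2, 77.4]
eef_rot: [-3.141, 0.002, 3.006]
wrist_force: [2.2, -1.5, -2.4]
finger_gap: 49.5
finger_force: 35.0
```

View pics/s2.png

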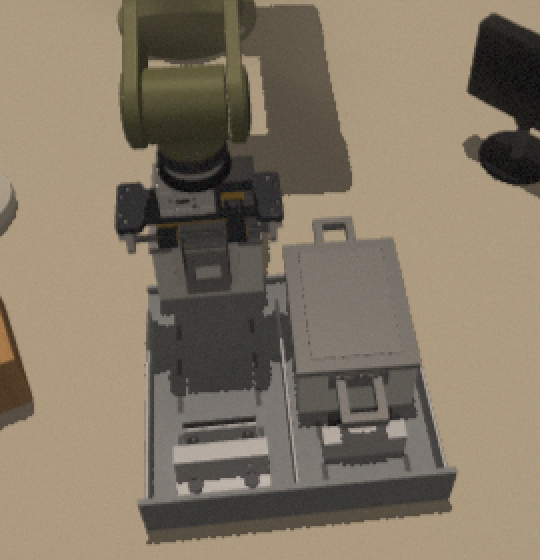

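The leading end is over the lip (crop row ~300), centred in the free lane and still held. I'll lower it onto the lip.

```bash
python3 -m handwheel '0 0 -0.04 0 0.8;0 0 -0.03 0 0.8;0 0 -0.03 0 0.8;0 0 0 0 0.8' 10;python3 -m handwheel '0 0 -0.02 0 0.8;0 0 -0.02 0 0.8;0 0 0 0 0.8;0 0 0 0 0.8'
```

```text
clock: 5.53
eef_pos: [659.5, -71.6, 73.2]
eef_rot: [-3.142, 0.0, 3.006]
wrist_force: [3.7, 0.3, -0.9]
finger_gap: 49.9
finger_force: 10.0
clock: 5.87
eef_pos: [659.8, -71.6, 72.9]
eef_rot: [-3.142, 0.001, 3.006]
wrist_force: [-1.0, 1.3, 10.3]
finger_gap: 49.8
finger_force: 10.0
```

```bash
python3 -m handwheel '0 0 0.01 0 0.5;0 0 0 0 0.2;0 0 0 0 0;0 0 0 0 0;0 0 0.3 0 0;0 0 0.6 0 0;0 0 0.8 0 0;0 0 0.8 0 0;0 0 0.5 0 0;-0.4 0.05 0.2 0 0;-0.8 0.1 0 0 0;-0.8 0.1 0 0 0' 10;python3 -m handwheel '-0.9 0.12 0 0 0;-0.9 0.12 0 0 0;-0.9 0.12 0 0 0;-0.6 0.1 0 0 0;-0.3 0.05 0 0 0;0 0 0 0 0;0 0 0 0 0'; python3 - <<'E'
from h import *
s=read_state();print(s["eef_pos"])
for n in("wrist","top","scene"):
    im,d=camera(n);np.savez(n+"2",im=im,d=d)
    if n=="wrist":cv2.imwrite("pics/w2.png",im[:,:,::-1]);continue
    P=cloud(n,d);z=P[...,2];x=P[...,0];y=P[...,1]
    t=(x>330)&(x<800)&(abs(y)<200)
    for lo,hi in((78,125),(50,77)):
      for m in biggest(t&(z>lo)&(z<hi),4):
        r=cv2.minAreaRect(P[m][:,:2].astype(np.float32));print(n,lo,m.sum(),np.round(r[0],1),np.round(r[1],1),r[2],P[m].mean(0).round(1))
E
```

```text
clock: 6.87
eef_pos: [578.5, -61.6, 200.6]
eef_rot: [-3.142, 0.001, 3.006]
wrist_force: [0.2, -0.5, -0.2]
finger_gap: 94.2
finger_force: 0.0
clock: 7.45
eef_pos: [435.7, -41.3, 200.9]
eef_rot: [-3.142, 0.002, 3.006]
wrist_force: [0.3, -0.3, 0.7]
finger_gap: 94.2
finger_force: 0.0
[435.71155326 -41.29643419 200.86144145]
top 78 2713 [704.3  79.4] [136.8 211.5] 81.33881378173828 [717.5  75.4  95. ]
top 78 1707 [595.6 -65.3] [136.2 188. ] 82.38478088378906 [602.2 -65.9 104.8]
top 78 9 [472.  -12.4] [ 1.9 21.6] 81.78270721435547 [472.3 -12.3  85.7]
top 78 3 [491.3 -15.4] [5.1 0.1] 6.565113544464111 [491.1 -15.4  87.8]
top 50 35 [646.3  43.2] [40.   4.2] 86.9139404296875 [645.7  41.8  65.2]
top 50 31 [659.1 129.1] [44.2  4.2] 74.0609359741211 [659.9 132.6  64.2]
top 50 28 [422.3 -62. ] [ 9.8 17.6] 82.16455841064453 [422.1 -61.7  63.6]
top 50 27 [428.8 -22.7] [ 9.7 17.2] 82.118896484375 [428.6 -22.8  64. ]
scene 78 3122 [574.3 -60.9] [135.7 240.1] 82.3853759765625 [577.3 -61.2  99.1]
scene 78 3121 [704.4  80.9] [136.3 211.6] 81.22996520996094 [725.8  75.   96. ]
scene 50 128 [646.  -24.8] [40. 10.] 81.3343505859375 [646.6 -25.1  63. ]
scene 50 121 [ 634.  -115.6] [37.2  8.4] 83.42977905273438 [ 634.5 -115.7   64. ]
scene 50 107 [421.2 -40.9] [49.2 32.7] 85.79817199707031 [417.8 -40.7  60.8]
scene 50 80 [640.1 -70.6] [30.6  7.1] 84.20613098144531 [640.5 -70.4  64.9]
```

View pics/w2.png

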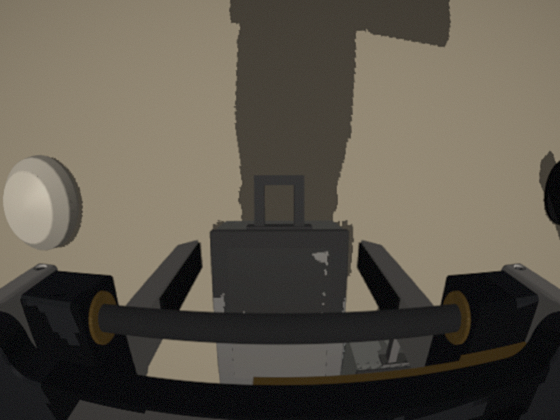

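The wrist view shows the tail handle with its outer end at row ~176, the wall at row ~224 and centred on column 279. I'll cast those rays.

```bash
python3 - <<'E'
from h import *
i=camera_info("wrist");K=i["intrinsics"];T=i["world_from_camera"];D=np.load("wrist2.npz")["d"]
for u,v,z in((279,176,61),(279,187,62),(279,224,66),(255,205,64),(303,205,64)):
    a=np.array([u-K[0,2],v-K[1,2]])/K[0,0];th=np.hypot(*a);r=np.r_[a/th*np.sin(th),np.cos(th)]
    w=T[:3,:3]@r;p=T[:3,3]+w*(z-T[2,3])/w[2];q=T[:3,3]+w/r[2]*D[v,u];print(u,v,p.round(1),q.round(1))
E
```

```text
279 176 [408.6 -36.9  61. ] [409.  -37.   57.4]
279 187 [419.3 -38.4  62. ] [429.7 -39.9  -1.1]
279 224 [455.7 -43.4  66. ] [459.2 -43.9  53.8]
255 205 [433.6 -64.4  64. ] [433.9 -64.5  62.6]
303 205 [440.1 -17.2  64. ] [440.4 -17.1  62.5]
```

```bash
python3 -m handwheel '0 0 -0.5 0 0;0 0 -0.9 0 0;0 0 -0.9 0 0;0 0 -0.7 0 0;0 0 -0.5 0 0;0 0 -0.3 0 0;0 0 -0.25 0 0;0 0 0 0 0;0 0 0 0 0' 25; python3 -m handwheel '0 0 0 0 0.3;0 0 0 0 0.6;0 0 0 0 0.8;0 0 0 0 0.8;0 0 0 0 0.8;0 0 0 0 0.8;0 0 0 0 0.8;0 0 0 0 0.8'
```

```text
clock: 8.35
eef_pos: [435.7, -41.3, 37.8]
eef_rot: [3.142, -0.001, 3.006]
wrist_force: [-0.6, 1.1, -0.4]
finger_gap: 94.1
finger_force: 0.0
clock: 9.02
eef_pos: [435.4, -41.2, 37.9]
eef_rot: [3.142, 0.0, 3.006]
wrist_force: [-0.6, -1.0, 1.8]
finger_gap: 50.1
finger_force: 25.0
```

```bash
python3 -m handwheel '0.05 -0.007 0.03 0 0.8;0.1 -0.014 0.05 0 0.8;0.1 -0.014 0.05 0 0.8;0.1 -0.014 0.05 0 0.8;0.12 -0.017 0.06 0 0.8;0.12 -0.017 0.06 0 0.8;0.12 -0.016 0.06 0 0.8;0.1 -0.014 0.05 0 0.8;0 0 0 0 0.8;0 0 0 0 0.8' 25
```

```text
clock: 9.85
eef_pos: [468.7, -45.9, 54.5]
eef_rot: [-3.142, 0.002, 3.006]
wrist_force: [1.1, -0.6, -3.6]
finger_gap: 49.6
finger_force: 25.0
```

```bash
python3 -m handwheel '0.1 -0.014 0.04 0 0.8;0.12 -0.016 0.05 0 0.8;0.12 -0.016 0.04 0 0.8;0.12 -0.016 0.05 0 0.8;0.12 -0.016 0.04 0 0.8;0.12 -0.016 0.04 0 0.8;0 0 0 0 0.8;0 0 0 0 0.8' 25;python3 -m handwheel '0.1 -0.013 0.05 0 0.8;0.12 -0.016 0.05 0 0.8;0.12 -0.016 0.05 0 0.8;0.12 -0.016 0.05 0 0.8;0.12 -0.016 0.05 0 0.8;0.12 -0.016 0.04 0 0.8;0 0 0 0 0.8;0 0 0 0 0.8'; python3 - <<'E'
from h import *
im,d=camera("scene");cv2.imwrite("pics/s3.png",im[130:370,150:390,::-1].repeat(2,0).repeat(2,1))
E
```

```text
clock: 10.52
eef_pos: [496.8, -49.7, 64.9]
eef_rot: [-3.142, 0.002, 3.006]
wrist_force: [1.8, -0.2, -3.3]
finger_gap: 50.1
finger_force: 25.0
clock: 11.18
eef_pos: [524.5, -53.4, 76.2]
eef_rot: [-3.142, 0.002, 3.006]
wrist_force: [3.0, -0.4, -3.4]
finger_gap: 50.0
finger_force: 25.0
```

View pics/s3.png

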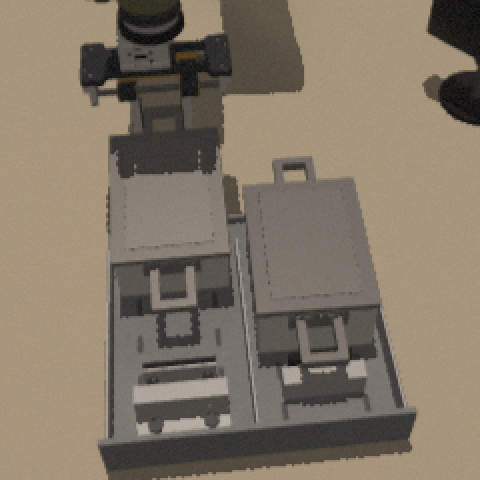

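```bash
cat >> h.py <<'E'
def lid(n="scene"):
    im,d=camera(n);P=cloud(n,d).reshape(-1,3)
    a=np.radians(-7.8);c,s=np.cos(a),np.sin(a)
    q=np.c_[(P[:,:2]-[615,-66])@np.array([[c,-s],[s,c]]),P[:,2]]
    t=read_state()["eef_pos"];hx=(t[0]-615)*c+(t[1]+66)*s
    k=(q[:,0]>hx+75)&(q[:,0]<hx+190)&(abs(q[:,1])<55)&(q[:,2]>75)&(q[:,2]<125)
    A=np.c_[q[k,:2],np.ones(k.sum())];w=np.linalg.lstsq(A,q[k,2],rcond=None)[0]
    print("handle x",hx,"lat",-(t[0]-615)*s+(t[1]+66)*c,"slope",w,"lid z at lead/tail",w@[hx+204,0,1],w@[hx+24,0,1],"rms",np.std(q[k,2]-A@w),k.sum())
    for lo in(55,):
        k=(q[:,0]>hx+30)&(q[:,0]<hx+190)&(abs(q[:,1])<90)&(abs(q[:,2]-(A[:,0:1].mean()*0+w[0]*q[:,0]+w[2]))<3)
        print("lid y",np.percentile(q[k,1],[1,99]),"x",q[k,0].min(),q[k,0].max())
E
python3 -c "
from h import *
lid()"
```

```text
handle x -91.58176979879173 lat 0.22351905239084147 slope [-1.21320127e-01 -1.33149074e-03  1.09980587e+02] lid z at lead/tail 96.34199273626606 118.17961567479303 rms 1.5023212868335467 1947
lid y [-66.09421077  65.90345314] x -61.43378687955297 98.31970111657596
```

```bash
python3 -m handwheel '0.1 -0.014 0 0 0.8;0.14 -0.019 -0.01 0 0.8;0.14 -0.019 -0.01 0 0.8;0.14 -0.019 -0.02 0 0.8;0.14 -0.019 -0.02 0 0.8;0.14 -0.019 -0.02 0 0.8;0.14 -0.019 -0.02 0 0.8;0.14 -0.019 0 0 0.8;0 0 0 0 0.8;0 0 0 0 0.8' 25;python3 -m handwheel '0.1 -0.013 0 0 0.8;0.15 -0.02 0 0 0.8;0.15 -0.02 0 0 0.8;0.15 -0.02 0 0 0.8;0.15 -0.02 -0.01 0 0.8;0.14 -0.02 -0.01 0 0.8;0.1 -0.014 -0.01 0 0.8;0 0 0 0 0.8;0 0 0 0 0.8'; python3 -c "
from h import *
lid()"
```

```text
clock: 12.12
eef_pos: [567.8, -59.2, 72.3]
eef_rot: [-3.142, 0.002, 3.006]
wrist_force: [1.5, -0.7, -3.7]
finger_gap: 49.6
finger_force: 25.0
clock: 12.87
eef_pos: [605.3, -64.3, 71.0]
eef_rot: [-3.142, 0.001, 3.006]
wrist_force: [2.1, 0.6, -2.6]
finger_gap: 49.4
finger_force: 25.0
handle x -10.056073510116642 lat 0.2990775321899637 slope [-9.42933258e-02 -4.71252720e-04  1.14688766e+02] lid z at lead/tail 96.40114794062134 113.37394658038359 rms 1.4933434395998204 2248
lid y [-65.84463943  66.42027443] x 19.995417161343454 179.94176758576145
```

```bash
python3 -m handwheel '0.06 -0.008 0 0 0.8;0.06 -0.008 0 0 0.8;0.03 -0.004 0 0 0.8;0 0 0 0 0.8;-0.01 0.001 -0.06 0 0.8;-0.01 0.001 -0.07 0 0.8;-0.01 0.001 -0.07 0 0.8;-0.01 0.001 -0.07 0 0.8;-0.01 0.001 -0.06 0 0.8;0 0 -0.05 0 0.8;0 0 0 0 0.8;0 0 0 0 0.8' 25;python3 -c "
from h import *
lid()"
```

```text
clock: 13.92
eef_pos: [608.6, -64.8, 55.7]
eef_rot: [-3.142, -0.0, 3.006]
wrist_force: [-3.6, 0.4, -1.4]
finger_gap: 49.6
finger_force: 25.0
handle x -6.480835466054879 lat 0.31646127649835265 slope [-1.74326605e-02  1.97092090e-03  1.00154975e+02] lid z at lead/tail 96.71169088807265 99.84956978049398 rms 1.4041701847311576 2127
lid y [-66.63419411  66.99252758] x 23.554454319337832 183.5191106872439
```

```bash
python3 -m handwheel '0 0 -0.03 0 0.8;0 0 -0.03 0 0.8;0 0 -0.01 0 0.8;0 0 0 0 0.8;0 0 0 0 0.8' 25;python3 -c "
from h import *
lid()"
```

```text
clock: 14.38
eef_pos: [608.6, -64.8, 53.1]
eef_rot: [-3.142, 0.0, 3.006]
wrist_force: [-4.8, 0.4, -1.2]
finger_gap: 49.9
finger_force: 25.0
handle x -6.436739608249698 lat 0.28106707478739923 slope [-5.46239691e-03  7.07328665e-04  9.76739322e+01] lid z at lead/tail 96.59476323655193 97.57799467954199 rms 1.4236481964289434 2100
lid y [-66.67258184  67.45522519] x 23.78121118601518 183.46121281471244
```

```bash
python3 -m handwheel '0 0 -0.02 0 0.8;0.03 -0.004 0 0 0.8;0.03 -0.004 0 0 0.8;0.03 -0.004 0 0 0.8;0.03 -0.004 0 0 0.8;0.03 -0.004 0 0 0.8;0.03 -0.004 0 0 0.8;0 0 0 0 0.8;0 0 0 0 0.8';for i in 1 ; do python3 -m handwheel '0.03 -0.004 0 0 0.8;0.02 -0.003 0 0 0.8;0 0 0 0 0.8;0 0 0 0 0.8';done
```

```text
clock: 15.18
eef_pos: [616.1, -65.9, 52.5]
eef_rot: [-3.142, 0.001, 3.006]
wrist_force: [-2.5, 1.4, 1.3]
finger_gap: 49.7
finger_force: 25.0
clock: 15.52
eef_pos: [617.9, -66.1, 52.5]
eef_rot: [-3.142, 0.0, 3.006]
wrist_force: [-5.2, 1.1, 2.1]
finger_gap: 49.9
finger_force: 25.0
```

```bash
python3 -m handwheel '0.025 -0.003 0 0 0.8;0 0 0 0 0.8;0 0 0 0 0.8';python3 -m handwheel '0.025 -0.003 0 0 0.8;0 0 0 0 0.8;0 0 0 0 0.8'
```

```text
clock: 15.77
eef_pos: [618.8, -66.2, 52.5]
eef_rot: [3.142, 0.0, 3.006]
wrist_force: [-4.0, 0.5, 2.9]
finger_gap: 49.4
finger_force: 25.0
clock: 16.02
eef_pos: [619.8, -66.3, 52.5]
eef_rot: [-3.142, 0.0, 3.006]
wrist_force: [-4.7, 1.4, 2.9]
finger_gap: 49.7
finger_force: 25.0
```

```bash
python3 -m handwheel '0.025 -0.003 0 0 0.8;0 0 0 0 0.8;0 0 0 0 0.8';python3 -m handwheel '0.02 -0.003 0 0 0.8;0 0 0 0 0.8;0 0 0 0 0.8'
```

```text
clock: 16.27
eef_pos: [620.8, -66.4, 52.5]
eef_rot: [-3.142, 0.0, 3.006]
wrist_force: [-4.9, -0.0, 3.2]
finger_gap: 49.9
finger_force: 25.0
clock: 16.52
eef_pos: [621.6, -66.6, 52.5]
eef_rot: [-3.142, 0.0, 3.006]
wrist_force: [-5.9, 0.6, 3.6]
finger_gap: 49.7
finger_force: 25.0
```

```bash
python3 -m handwheel '0.02 -0.003 0 0 0.8;0 0 0 0 0.8;0 0 0 0 0.8'
```

```text
clock: 16.77
eef_pos: [622.4, -66.7, 52.5]
eef_rot: [-3.142, 0.0, 3.006]
wrist_force: [-5.1, 1.0, 2.7]
finger_gap: 49.6
finger_force: 25.0
```

```bash
python3 -m handwheel '0.015 -0.002 0 0 0.8;0 0 0 0 0.8;0 0 0 0 0.8'
```

```text
clock: 17.02
eef_pos: [623.0, -66.7, 52.5]
eef_rot: [-3.142, -0.0, 3.006]
wrist_force: [-5.5, 1.4, 3.5]
finger_gap: 49.4
finger_force: 25.0
```

```bash
python3 -m handwheel '0.02 -0.003 0 0 0.8;0 0 0 0 0.8;0 0 0 0 0.8';python3 -m handwheel '0.02 -0.003 0 0 0.8;0 0 0 0 0.8;0 0 0 0 0.8'
```

```text
clock: 17.27
eef_pos: [623.8, -66.9, 52.5]
eef_rot: [-3.142, -0.0, 3.006]
wrist_force: [-5.0, 1.0, 3.4]
finger_gap: 49.5
finger_force: 25.0
clock: 17.52
eef_pos: [624.6, -67.0, 52.5]
eef_rot: [-3.142, 0.0, 3.006]
wrist_force: [-6.9, 1.5, 3.9]
finger_gap: 49.7
finger_force: 25.0
```

```bash
python3 -m handwheel '0.02 -0.003 0 0 0.8;0 0 0 0 0.8;0 0 0 0 0.8'
```

```text
clock: 17.77
eef_pos: [625.4, -67.1, 52.5]
eef_rot: [3.142, -0.0, 3.006]
wrist_force: [-4.5, 0.3, 3.8]
finger_gap: 50.0
finger_force: 25.0
```

```bash
python3 -m handwheel '0.02 -0.003 0 0 0.8;0 0 0 0 0.8;0 0 0 0 0.8';python3 -m handwheel '0.02 -0.003 0 0 0.8;0 0 0 0 0.8;0 0 0 0 0.8'
```

```text
clock: 18.02
eef_pos: [625.9, -67.1, 52.5]
eef_rot: [3.142, -0.001, 3.006]
wrist_force: [-8.8, 1.6, 4.2]
finger_gap: 50.0
finger_force: 25.0
clock: 18.27
eef_pos: [626.3, -67.1, 52.5]
eef_rot: [3.142, -0.002, 3.006]
wrist_force: [-11.4, 2.5, 7.2]
finger_gap: 49.8
finger_force: 25.0
```

```bash
python3 -m handwheel '0.02 -0.003 0 0 0.8;0 0 0 0 0.8;0 0 0 0 0.8'
```

```text
clock: 18.52
eef_pos: [626.7, -67.2, 52.5]
eef_rot: [3.141, -0.003, 3.006]
wrist_force: [-14.3, 2.9, 8.6]
finger_gap: 49.8
finger_force: 25.0
```

```bash
python3 -m handwheel '0 0 0 0 0.8;0 0 0 0 0.8;0 0 0 0 0.8;0 0 0 0 0.8';python3 -m handwheel '0 0 0.01 0 0.8;0 0 0.01 0 0.8;0 0 0 0 0.8;0 0 0 0 0.8;0 0 0 0 0.5;0 0 0 0 0;0 0 0 0 0;0 0 0 0 0;0 0 0 0 0' 5;python3 -c "
from h import *
lid()"
```

```text
clock: 18.85
eef_pos: [626.7, -67.2, 52.5]
eef_rot: [3.141, -0.003, 3.006]
wrist_force: [-15.2, 1.8, 8.4]
finger_gap: 49.9
finger_force: 25.0
clock: 19.6
eef_pos: [628.1, -67.5, 53.3]
eef_rot: [-3.142, 0.001, 3.006]
wrist_force: [-0.4, 0.8, -0.2]
finger_gap: 73.5
finger_force: 0.0
handle x 13.146220945058923 lat 0.26399684899633447 slope [-3.42266343e-03 -7.08678264e-05  9.73492322e+01] lid z at lead/tail 96.60601374139367 97.22209315809238 rms 1.3908425565931055 2203
lid y [-66.74272061  67.72225424] x 43.296881316762835 203.1233710880339
```

Released, and the box is flat. The spring may have rebounded when I opened, so I'll regrip, press lightly, unload the arm and let go without a kick.

```bash
python3 -m handwheel '0 0 -0.01 0 0.3;0 0 0 0 0.6;0 0 0 0 0.8;0 0 0 0 0.8;0 0 0 0 0.8;0 0 0 0 0.8;0 0 0 0 0.8' 25;python3 -m handwheel '0.015 -0.002 0 0 0.8;0 0 0 0 0.8;0 0 0 0 0.8';python3 -m handwheel '0.015 -0.002 0 0 0.8;0 0 0 0 0.8;0 0 0 0 0.8'
```

```text
clock: 20.23
eef_pos: [627.8, -67.5, 52.7]
eef_rot: [-3.142, 0.0, 3.006]
wrist_force: [-0.7, 0.5, 0.9]
finger_gap: 49.9
finger_force: 25.0
clock: 20.48
eef_pos: [627.8, -67.5, 52.6]
eef_rot: [3.142, -0.002, 3.006]
wrist_force: [-6.4, 0.3, 3.6]
finger_gap: 49.8
finger_force: 25.0
clock: 20.73
eef_pos: [627.9, -67.4, 52.6]
eef_rot: [3.142, -0.003, 3.006]
wrist_force: [-10.7, 1.8, 5.6]
finger_gap: 49.8
finger_force: 25.0
```

```bash
python3 -m handwheel '-0.012 0.002 0 0 0.8;-0.01 0.001 0 0 0.8;0 0 0 0 0.8;0 0 0 0 0.8'
```

```text
clock: 21.07
eef_pos: [627.9, -67.4, 52.6]
eef_rot: [3.142, -0.001, 3.006]
wrist_force: [-4.3, 0.1, 3.0]
finger_gap: 49.7
finger_force: 25.0
```

```bash
python3 -m handwheel '-0.006 0.001 0.005 0 0.8;0 0 0 0 0.8;0 0 0 0 0.5;0 0 0 0 0;0 0 0 0 0;0 0 0 0 0;0 0 0 0 0;0 0 0 0 0';python3 -m handwheel '0 0 0.2 0 0;0 0 0.5 0 0;0 0 0.8 0 0;0 0 0.8 0 0;0 0 0.8 0 0;-0.3 0 0.5 0 0;-0.5 0 0 0 0;-0.5 0 0 0 0;0 0 0 0 0'; python3 - <<'E'
from h import *
im,d=camera("scene");cv2.imwrite("pics/s4.png",im[130:370,150:390,::-1].repeat(2,0).repeat(2,1))
E
```

```text
clock: 21.73
eef_pos: [628.0, -67.5, 52.9]
eef_rot: [-3.142, 0.0, 3.006]
wrist_force: [-0.5, -0.7, 0.7]
finger_gap: 79.6
finger_force: 0.0
clock: 22.48
eef_pos: [574.0, -67.4, 198.2]
eef_rot: [-3.141, 0.001, 3.006]
wrist_force: [1.7, -0.7, 0.6]
finger_gap: 94.2
finger_force: 0.0
```

View pics/s4.png

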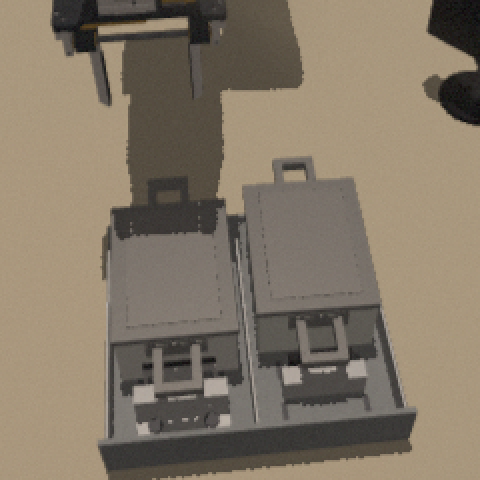

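The box lies flat in the free lane against the stop (crop rows ~340–390), and the gripper is clear.

```bash
python3 -c "
from cell import *
print(sign_off())"
```

```text
the job is handed in; nothing more can be done
None
```

The parts box is put away flat in the free lane, let go and resting against its sprung stop, and I've handed the job in; no verdict came back, and the stop's remaining compression was judged from wrist force rather than measured.

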